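Drive the seized pivot pin out of an inspection clamp and take off the arm

ROBOT

A 6-joint arm with a two-finger parallel gripper is mounted at the origin on the work surface. World frame = base frame: x ahead of the robot, y to its left, z up, the work surface at z = 0. Lengths are in mm, angles in degrees, forces in N, time in s.
With the tool pointing down it reaches from about 350 to 850 mm from the base axis. Payload 8.1 kg.
Tool frame: the origin (TCP) lies at the very end of the fingers, on their centre line; the grasp point (between the pads) lies 19 mm behind it; z points along the fingers, y is the line along which they close (so a half turn about z gives the same grasp; the last joint's range is limited). The gripper opens to 85 mm and grips with 20 to 120 N. Pads are 22 mm wide; open, the fingers measure 114 mm over their backs; the gripper's body (76 mm by 85 mm) begins 54 mm behind the grasp point. The pads swing forward as they close: fully open they stand 13 mm farther back than shut.
Start: joints at [72.227, 7.471, 85.268, -0, 87.261, -4.893], TCP at [133.724, 584.913, 231.292] pointing down, gripper open.
Joint ranges: [-169.43, 169.43], [-51.17, 129.36], [1.28, 143.12], [-76.62, 256.62], [0, 156.53], [-152.29, 152.29]. Speed limits (degrees/s): [136.94, 136.94, 159.86, 180, 180, 180].

INTERFACE

Orientations are given as [roll, pitch, yaw] about the fixed x, y, z axes, in that order (R = Rz(yaw) Ry(pitch) Rx(roll)).
In Python, from bench import sense, eyes, job, models gives the robot as it stands. The module is installed in compiled form; this text tells all that it offers.
- The arm moves only by the tool apply_moves, never from a script. Its argument "rows" is a list of rows, each a list of 6 numbers: the shift along the tool's x, y, z in mm, then the turn, a rotation vector about the tool's x, y, z in rad. In form: [[dx, dy, dz, rx, ry, rz], ...]. A call has exactly 5 rows; each row shifts and turns the commanded pose from where the row before left it, along the tool's axes as they then stand; what a row does not reach is not made up. A row lasts 1/8 s, in which the tool goes at most 62.5 mm and 10.7 degrees, less where a joint would pass 70% of its speed; a pose out of reach is approached as far as the arm can. A call is refused whole if a number of a shift passes 62.5 or a number of a turn 0.188, either way. A call with a gripper value outside its range is refused whole. "fingers" is the finger opening in mm, from 0 to 85.4, set as the call begins (left out, the last holds). The fingers move at their own pace and stop on an object; "grip_force" is the grip in N (left out, the last holds). Time passes only in rows, so rows that do not move let the fingers close, or fill a call up. It gives the time, the measured TCP pose, the force, the opening and the grip force at its end, in the units of the state.
- sense(): the state, without advancing time (a new reading comes with each control period).
- eyes.snapshot(name): name is "scene" or "side" or "wrist"; returns (picture, depth): 420x560x3 uint8, red, green, blue; 420x560 float32, mm along the optical axis (not along the pixel's ray), 0 where there is no reading.
- eyes.get_calibration(name): a dict with "intrinsics" (3x3 intrinsics, pixels), "R" (3x3) and "t" (3): a world point X has camera coordinates R X + t; the wrist camera has in their place "mount" (4x4, takes a point from camera to tool coordinates, whose origin is the TCP and whose axes are the flange's). Camera axes: x right, y down, z forward; pixel columns grow to the right and rows downward; lengths in mm; the calibration is good to about 2 mm. A picture is of the moment at which its call begins: read the wrist's pose just before it. get_calibration takes no time and is no camera call.
- job.hand_in(): hands the job in; it is judged then, once.
Trained networks look in the newest picture that a camera, given by its name, has taken for a name from the list of things; names that differ only in an ending like _2 or _b are one class to them, and where a whole thing is asked for, a point or a joint stands for the part that bears it (a point fixed in the world has none). Each returns a list of dicts, best first, with "confidence" (0 to 1); they miss things now and then, are a little off and sometimes report something else, mostly with a low value. They report only what shows in the picture. A call takes as long as a camera call. They do not tell look-alikes from the thing itself.
- models.boxes_of(name, camera): "xyz" ([x, y, z] in mm, in world coordinates, good to about 4 mm: the middle of the surface that is visible of it).
- models.cut_out(name, camera): "pixels" (420x560 bool, what is visible of it).
- models.place_of(name, camera): "xyz" ([x, y, z] in mm, in world coordinates, good to about 4 mm: a listed point, or the origin of a listed thing).
The state is a dict: "time": time; "joint_pos": joint angles; "qd": joint speeds; "joint_efforts": joint torques, N m; "tool_pos": TCP position; "tcp_rot": TCP orientation; "ft_force": force on the tool from outside, world axes, zero at the start; "wrist_torque": the same for the moment, N m; "finger_gap": finger opening in mm; "grip_force": force on a finger pad.
Only numpy, scipy, OpenCV 4.12 (cv2) and the standard library are available. Lean on these libraries where they do the work, as an engineer would, in place of code of your own. Each camera call takes 0.05 s, during which the arm holds its last target. There are 200 camera calls.

TASK

The clamp arm on the inspection fixture has to come off, but its pivot pin has seized. Take the drift punch (the one with the long thin flat-ended nose), drive the pin out of the bracket from the side away from its head so that it drops into the steel tray, and lay the punch back down on the bench. Then lift the arm off and set it down in the tray with the pin, not dropping it, and leave the panel under it, the other punch and the other things where they are.

Things in the scene. Friction and masses are not known exactly. Their poses are not given: they have to be found in the camera images.
- fixture: Fixed clamp fixture. Origin: on the bench straight below the middle of the pivot pin; x along the clamp arm from pivot to pad, y along the pin towards its head, z up. Black sub-plate x -45 to 180, y -28 to 28, z 24 to 38, on a narrow riser block (y -18 to 18). On it a carrier plate x 47 to 177, y -28 to 28, top at z 52, with dowels up to z 59 round the panel.
- pivot (a point): Centre of the bore of the fixture's aluminium clevis bracket, 78 mm above the bench. Bore 13.5 mm in diameter, along the fixture's y, through two upright cheeks at y -28 to -14 and 14 to 28 (x -18 to 18, tops at z 96). The 28 mm slot between them holds the arm; it is open at the top and both ends, floor at z 55.
- pin: Loose steel pivot pin, seized in the bracket: shank 12 mm in diameter, 60 mm long, head 20 mm in diameter, 6 mm thick, 0.5 mm off the +y cheek. Axes at the start as the fixture's. Origin: on its axis (77 mm up at the start), 31.5 mm from the tail end, 28.5 mm from the head. It leaves only head first, towards +y.
- pin_tail (a point): Middle of the pin's headless end, 3.5 mm proud of the -y cheek at the start. Pushing the pin along takes a steady 8 to 18 N over about 60 mm, until the tail leaves the +y cheek; it stays put when the push stops. Then it falls into the near part of the tray by itself.
- drift_punch: Loose drift punch, 179 mm long, 0.22 kg, lying on the bench: dark octagonal body 105 mm long, 16 mm across flats (flats to both sides), 12 mm taper, bright cylindrical nose 9 mm in diameter, 62 mm long. Origin: on its axis, middle of the octagonal body, 8 mm above the bench; x towards the nose, z up. Balances 17 mm ahead of the origin. The nose points roughly along world +y at the start.
- drift_punch_tip (a point): Flat end of the drift punch's nose, 126.5 mm ahead of its origin along x.
- centre_punch: Another loose punch, to be left alone: the same octagonal body, but a short thick end, 13 mm in diameter, with a conical point 95 mm ahead of its origin (middle of the octagonal body). Lies like the drift punch, either can be the nearer.
- clamp_arm: Loose aluminium clamp arm, 0.18 to 0.26 kg, 146 mm long, 25 mm wide. Origin: centre of its 13.5 mm pivot bore (76.5 mm up at the start); x towards the pad, z up, axes at the start as the fixture's. Eye block in the bracket's slot: x -16 to 16, z -20.5 to 17. Bar from it to x 130, z -6.5 to 9.5. Rubber foot 20 mm in diameter at x 112, underside at z -20.5, on the panel; nut above it up to z 16.
- bar_middle (a point): Centre of the bar near its balance point, 55 mm ahead of the arm's origin and 1.5 mm above it: grip here across the 25 mm width. Bar top 8 mm above this point; undersides of eye and foot 22 mm below it, so the arm stands level on a flat floor. With the pin out it drops 1 mm onto the slot's floor and lifts straight up.
- panel: Loose ceramic panel, black with rows of gold pads, 100 x 44 x 4 mm, on the carrier plate between the dowels under the arm's foot, to be left there. Origin: middle of its underside, 52 mm up; axes as the fixture's.
- tray: Fixed open steel parts tray beside the fixture on the pin-head side, its near edge just under the sub-plate, 220 mm (x) by 200 mm (y), walls 20 mm high and 3 mm thick, floor 3 mm thick. Origin: middle of its underside; x and y along its sides, within 3 degrees of the fixture's. The pin falls into the half next to the fixture (-y); the far half (+y) stays free.
- dispenser: Loose white pump dispenser bottle, 68 mm in diameter, 150 mm tall. Origin: middle of its underside. To be left alone.
- wafer_canister: Loose round wafer canister, 124 mm in diameter, 30 mm tall. Origin: middle of its underside. To be left alone.
- screwdriver: Loose screwdriver, 160 mm long, black handle, lying on the bench. To be left alone.
Not all that is in view belongs to the job. Leave any orange or purple look-alike of the drift_punch alone.

How it is judged:
By the outcome, as a careful person would: the job done as asked, in the order asked, and still so for the second after the job is handed in, with the robot touching nothing.
It also fails if it takes over 64 s, if anything falls off the work surface, if the arm or the gripper's body presses on something with over 40 N, if the wrist force passes 120 N, or if a joint passes its speed limit or range.

## Working session

There is one attempt and no reset: what is moved stays moved. The work goes in short steps, Python scripts to look and compute and a tool call to move; the robot and the scene stay as the last step left them, time stands still between calls to the robot, and variables do not carry over. Pictures are saved under pics/ and viewed, at most 10 in all, crops included, and the job is handed in when it is done.

Besides the shell and the picture viewer there is one more tool, called after "Call:" as name(argument=value, ...), one argument or row to a line, values as JSON. apply_moves: Moves the arm, as the interface text tells. Its arguments: {"type":"object","properties":{"rows":{"type":"array"},"fingers":{"type":"number"},"grip_force":{"type":"number"}},"required":["rows"]}

```bash
mkdir -p pics
cat > h.py <<'E'
import numpy as np, cv2
from bench import sense, eyes, job, models
from scipy.spatial.transform import Rotation as Ro
def snap(n,f=None):
    s=sense(); im,d=eyes.snapshot(n)
    if f: cv2.imwrite('pics/'+f,im[:,:,::-1])
    return im,d,s
def cam(n,s=None):
    c=eyes.get_calibration(n); K=np.array(c['intrinsics'])
    if 'mount' in c:
        M=np.array(c['mount']); T=np.eye(4); T[:3,:3]=Ro.from_euler('xyz',s['tcp_rot'],degrees=True).as_matrix(); T[:3,3]=s['tool_pos']
        return K,T@M
    R=np.array(c['R']);t=np.array(c['t']); T=np.eye(4);T[:3,:3]=R.T;T[:3,3]=-R.T@t
    return K,T
def cloud(d,K,T):
    v,u=np.mgrid[:d.shape[0],:d.shape[1]]
    P=np.stack([(u-K[0,2])/K[0,0]*d,(v-K[1,2])/K[1,1]*d,d],-1)
    return P@T[:3,:3].T+T[:3,3]
def proj(X,K,T):
    p=(np.atleast_2d(X)-T[:3,3])@T[:3,:3]; p=p@K.T; return p[:,:2]/p[:,2:]
E
python3 - <<'E'
from h import *
np.set_printoptions(precision=1,suppress=True)
s=sense();print(s)
ims=[]
for n in ['scene','side']:
    im,d,s=snap(n,n+'.png')
    K,T=cam(n,s);print(n,T[:3,3],T[:3,2])
    for k in ['fixture','pivot','pin','pin_tail','drift_punch','drift_punch_tip','centre_punch','clamp_arm','bar_middle','tray','dispenser','wafer_canister','screwdriver']:
        print(k,[(np.array(r['xyz']).round(0).tolist(),round(r['confidence'],2),proj(r['xyz'],K,T)[0].round(0).tolist()) for r in models.place_of(k,n)[:3]])
E
```

```text
{'time': 0.0, 'joint_pos': array([72.2,  7.5, 85.3, -0. , 87.3, -4.9]), 'qd': array([-0. , -0. , -0. ,  0. ,  0.1,  0. ]), 'joint_efforts': array([  0. , -56.9, -50.1,  -0. ,   0. ,   0. ]), 'tool_pos': array([133.6, 584.4, 230.2]), 'tcp_rot': array([-179.9,   -0. ,  167.1]), 'ft_force': array([ 0.1, -0.4,  0.1]), 'wrist_torque': array([0., 0., 0.]), 'grip_force': 0.0, 'finger_gap': 85.50132282518585}
scene [1362.7 -214.1  936.1] [-0.7  0.1 -0.7]
fixture [([542.0, -56.0, 3.0], 0.87, [298.0, 227.0])]
pivot [([545.0, -57.0, 74.0], 0.73, [298.0, 212.0])]
pin []
pin_tail []
drift_punch [([572.0, -322.0, 7.0], 0.81, [214.0, 245.0]), ([354.0, -547.0, 5.0], 0.69, [144.0, 205.0]), ([347.0, -60.0, 6.0], 0.61, [287.0, 186.0])]
drift_punch_tip [([374.0, -182.0, 7.0], 0.75, [253.0, 195.0]), ([567.0, -194.0, 10.0], 0.7, [256.0, 237.0]), ([658.0, -427.0, 6.0], 0.53, [178.0, 273.0])]
centre_punch [([456.0, -320.0, 8.0], 0.7, [213.0, 217.0]), ([546.0, -57.0, 74.0], 0.54, [299.0, 213.0])]
clamp_arm [([548.0, -56.0, 78.0], 0.8, [299.0, 212.0])]
bar_middle [([593.0, -67.0, 74.0], 0.72, [298.0, 224.0]),
[... 682 characters left out ...]
]), ([571.0, -320.0, 9.0], 0.77, [344.0, 266.0]), ([349.0, -543.0, 9.0], 0.7, [353.0, 376.0])]
drift_punch_tip [([370.0, -184.0, 12.0], 0.86, [248.0, 272.0]), ([306.0, -430.0, 13.0], 0.71, [297.0, 350.0]), ([568.0, -197.0, 10.0], 0.61, [309.0, 243.0])]
centre_punch [([454.0, -319.0, 9.0], 0.83, [311.0, 288.0])]
clamp_arm [([543.0, -62.0, 74.0], 0.96, [270.0, 205.0])]
bar_middle [([598.0, -67.0, 76.0], 0.62, [286.0, 198.0])]
tray [([625.0, 56.0, -2.0], 0.92, [266.0, 200.0])]
dispenser [([691.0, 352.0, 6.0], 0.72, [228.0, 157.0]), ([566.0, -194.0, 13.0], 0.57, [308.0, 242.0])]
wafer_canister [([735.0, -256.0, 4.0], 0.87, [366.0, 231.0])]
screwdriver [([790.0, 48.0, -2.0], 0.6, [306.0, 183.0])]
```

```bash
ls pics
```

```text
scene.png
side.png
```

View pics/scene.png

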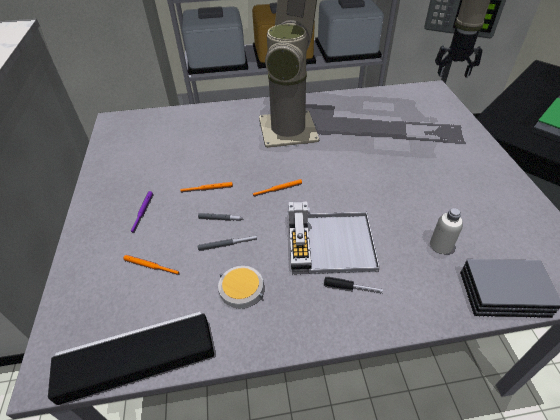

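View pics/side.png

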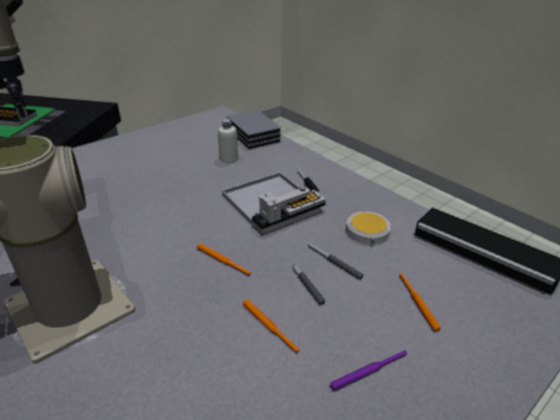

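Candidates in the scene picture:
- Dark punch at (228,243), with a long bright thin nose. This fits the drift punch.
- Dark punch at (220,217), with a short thick end. This is the centre punch.
- Orange look-alikes at (207,187), (277,187) and (150,265), and a purple one at (142,211). I'll leave these alone.

I'll move over the dark punch and confirm it in a wrist crop.

```bash
cat >> h.py <<'E'
def rows(wps,s=None):
    "wps: list of (pos,yaw,n) tool-down; prints rows"
    s=s or sense(); p=np.array(s['tool_pos']); R=Ro.from_euler('xyz',[180,0,s['tcp_rot'][2]],degrees=True); out=[]
    for q,y,n in wps:
        q=np.array(q,float); G=Ro.from_euler('xyz',[180,0,y],degrees=True)
        w=(R.inv()*G).as_rotvec()/n; dp=(q-p)/n
        for i in range(n):
            out.append(np.r_[R.inv().apply(dp),w]); R=R*Ro.from_rotvec(w)
        p=q
    for i,r in enumerate(out):
        print(i,[round(float(v),1) for v in r[:3]]+[round(float(v),4) for v in r[3:]])
E
python3 - <<'E'
from h import *
print(np.array(eyes.get_calibration('wrist')['mount']).round(2), np.array(eyes.get_calibration('wrist')['intrinsics']).round(0))
rows([((540,220,230),129,10),((570,-290,240),92,10)])
E
```

```text
[[   0.     -0.95   -0.32   81.71]
 [   1.      0.     -0.      1.21]
 [   0.     -0.32    0.95 -142.54]
 [   0.      0.      0.      1.  ]] [[298.   0. 283.]
 [  0. 298. 211.]
 [  0.   0.   1.]]
0 [-47.7, -26.5, 0.1, -0.0, -0.0, 0.0665]
1 [-49.4, -23.3, 0.1, -0.0, -0.0, 0.0665]
2 [-50.8, -19.9, 0.1, -0.0, -0.0, 0.0665]
3 [-52.0, -16.5, 0.1, -0.0, -0.0, 0.0665]
4 [-53.0, -13.0, 0.1, -0.0, -0.0, 0.0665]
5 [-53.8, -9.5, 0.1, -0.0, -0.0, 0.0665]
6 [-54.3, -5.9, 0.1, -0.0, -0.0, 0.0665]
7 [-54.6, -2.3, 0.1, -0.0, -0.0, 0.0665]
8 [-54.6, 1.4, 0.1, -0.0, -0.0, 0.0665]
9 [-54.4, 5.0, 0.1, -0.0, -0.0, 0.0665]
10 [-41.5, -29.8, -1.0, 0.0, -0.0, 0.0646]
11 [-43.4, -27.0, -1.0, 0.0, -0.0, 0.0646]
12 [-45.0, -24.2, -1.0, 0.0, -0.0, 0.0646]
13 [-46.5, -21.2, -1.0, 0.0, -0.0, 0.0646]
14 [-47.7, -18.2, -1.0, 0.0, -0.0, 0.0646]
15 [-48.8, -15.1, -1.0, 0.0, -0.0, 0.0646]
16 [-49.7, -11.9, -1.0, 0.0, -0.0, 0.0646]
17 [-50.4, -8.6, -1.0, 0.0, -0.0, 0.0646]
18 [-50.8, -5.4, -1.0, 0.0, -0.0, 0.0646]
19 [-51.0, -2.1, -1.0, 0.0, -0.0, 0.0646]
```

Call:
apply_moves(
  rows=[
    [-47.7, -26.5, 0, 0, 0, 0.0665],
    [-49.4, -23.3, 0, 0, 0, 0.0665],
    [-50.8, -19.9, 0, 0, 0, 0.0665],
    [-52, -16.5, 0, 0, 0, 0.0665],
    [-53, -13, 0, 0, 0, 0.0665],
  ],
)

```text
time: 2.02
tool_pos: [337.9, 401.4, 231.5]
tcp_rot: [180.0, 0.0, 148.0]
ft_force: [0.7, -0.2, 0.1]
finger_gap: 85.4
grip_force: 0.0
```

Call:
apply_moves(
  rows=[
    [-53.8, -9.5, 0, 0, 0, 0.0665],
    [-54.3, -5.9, 0, 0, 0, 0.0665],
    [-54.6, -2.3, 0, 0, 0, 0.0665],
    [-54.6, 1.4, 0, 0, 0, 0.0665],
    [-54.4, 5, 0, 0, 0, 0.0665],
  ],
)

```text
time: 2.65
tool_pos: [541.3, 218.7, 231.5]
tcp_rot: [180.0, 0.0, 128.9]
ft_force: [-0.1, 0.4, 0.2]
finger_gap: 85.2
grip_force: 0.0
```

Call:
apply_moves(
  rows=[
    [-41.5, -29.8, -1, 0, 0, 0.0646],
    [-43.4, -27, -1, 0, 0, 0.0646],
    [-45, -24.2, -1, 0, 0, 0.0646],
    [-46.5, -21.2, -1, 0, 0, 0.0646],
    [-47.7, -18.2, -1, 0, 0, 0.0646],
  ],
)

```text
time: 3.28
tool_pos: [554.9, -36.6, 236.5]
tcp_rot: [180.0, 0.0, 110.4]
ft_force: [-0.3, 0.2, 0.8]
finger_gap: 85.5
grip_force: 0.0
```

Run:
```python
from h import *
np.set_printoptions(precision=1,suppress=True)
im,d,s=snap('wrist','w1.png');print(s['tool_pos'],s['tcp_rot'])
K,T=cam('wrist',s)
for k in ['pivot','pin_tail','bar_middle','fixture','drift_punch_tip','drift_punch','tray','panel']:
    print(k,[(np.array(r['xyz']).round(1).tolist(),round(r['confidence'],2),proj(r['xyz'],K,T)[0].round(0).tolist()) for r in models.place_of(k,'wrist')[:2]])
np.savez('w1.npz',im=im,d=d,K=K,T=T)
```

```text
[554.9 -36.6 236.5] [180.    0.  110.4]
pivot [([541.7, -61.0, 76.2], 0.66, [262.0, 210.0])]
pin_tail []
bar_middle [([595.0, -64.2, 74.5], 0.56, [307.0, 228.0])]
fixture [([544.7, -57.3, 3.9], 0.73, [269.0, 191.0])]
drift_punch_tip [([373.9, -182.4, 7.6], 0.81, [119.0, 233.0]), ([567.5, -194.1, 10.5], 0.75, [252.0, 284.0])]
drift_punch [([345.1, -59.7, 5.3], 0.95, [114.0, 137.0]), ([310.2, -299.9, 9.6], 0.84, [59.0, 290.0])]
tray [([629.7, 54.6, 0.8], 0.75, [365.0, 131.0])]
panel []
```

View pics/w1.png

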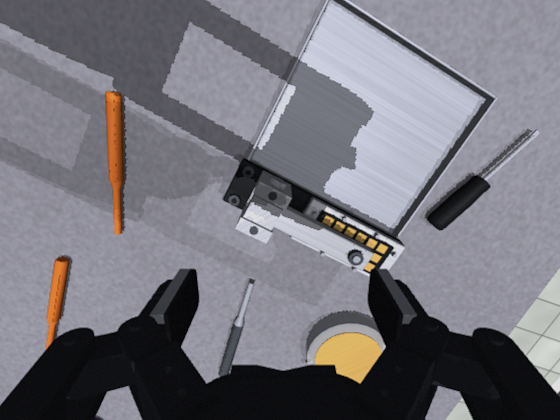

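Call:
apply_moves(
  rows=[
    [-48.8, -15.1, -1, 0, 0, 0.0646],
    [-49.7, -11.9, -1, 0, 0, 0.0646],
    [-50.4, -8.6, -1, 0, 0, 0.0646],
    [-50.8, -5.4, -1, 0, 0, 0.0646],
    [-51, -2.1, -1, 0, 0, 0.0646],
  ],
)

```text
time: 4.35
tool_pos: [570.4, -290.5, 241.4]
tcp_rot: [180.0, -0.0, 92.0]
ft_force: [0.2, -0.0, -0.3]
finger_gap: 85.6
grip_force: 0.0
```

Run:
```python
from h import *
np.set_printoptions(precision=1,suppress=True)
im,d,s=snap('wrist','w2.png');print(s['tool_pos'],s['tcp_rot'])
K,T=cam('wrist',s)
for k in ['drift_punch_tip','drift_punch','centre_punch','pivot','pin_tail']:
    print(k,[(np.array(r['xyz']).round(1).tolist(),round(r['confidence'],2),proj(r['xyz'],K,T)[0].round(0).tolist()) for r in models.place_of(k,'wrist')[:2]])
np.savez('w2.npz',im=im,d=d,K=K,T=T)
```

```text
[ 570.4 -290.5  241.4] [180.  -0.  92.]
drift_punch_tip [([306.7, -427.3, 7.8], 0.95, [94.0, 267.0]), ([654.2, -430.2, 8.4], 0.86, [337.0, 276.0])]
drift_punch [([599.4, -539.4, 12.7], 0.92, [296.0, 339.0]), ([310.3, -305.9, 9.4], 0.7, [80.0, 184.0])]
centre_punch [([458.6, -320.2, 9.5], 0.82, [196.0, 198.0])]
pivot []
pin_tail []
```

View pics/w2.png

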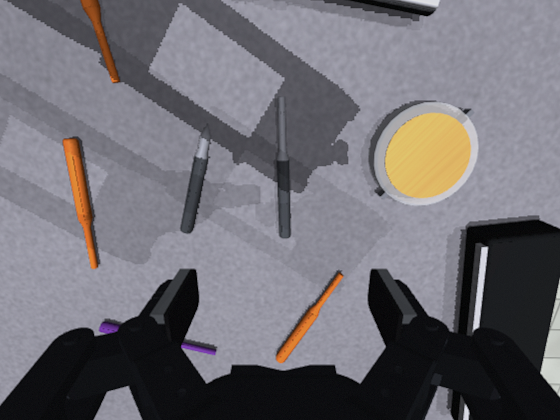

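w2: the drift punch is the dark body at (284,200) with a long thin nose ending at (283,97). The centre punch, with its pointed end, is at (196,180). Next I'll measure the punch axis and the fixture yaw, and make a crop to confirm.

Run:
```python
from h import *
np.set_printoptions(precision=1,suppress=True)
z=np.load('w2.npz');im,d,K,T=[z[k] for k in('im','d','K','T')]
P=cloud(d,K,T)
bench=P[(d>0)];print('bench z',np.median(P[60:260,300:360,2][d[60:260,300:360]>0]))
z0=np.median(P[60:260,210:270,2])
m=np.zeros(d.shape,bool);m[85:250,262:310]=True
m&=(P[...,2]-z0>4)&(d>0)
n,l,st,_=cv2.connectedComponentsWithStats(m.astype(np.uint8));i=1+np.argmax(st[1:,4]);m=l==i;print(n,st[i],z0)
Q=P[m];c=Q[:,:2].mean(0);u,sv,vt=np.linalg.svd(Q[:,:2]-c,full_matrices=False);a=vt[0]*np.sign(vt[0][1])
t=(Q[:,:2]-c)@a;lo,hi=t.min(),t.max();print('len',hi-lo,'yaw',np.degrees(np.arctan2(a[1],a[0])),'tip',c+a*hi,'tail',c+a*lo,'top z',np.percentile(Q[:,2],95)-z0)
# body axis by body edges
b=(t<lo+95)&(t>lo+8); cb=Q[b,:2].mean(0);print('body c',cb,'origin',c+a*(lo+52.5))
w=(Q[:,:2]-c)@np.array([-a[1],a[0]]);print('width body',np.ptp(w[b]),'nose off',np.median(w[t>hi-55]),'body off',np.median(w[b]), )
o=im.copy();o[m]=o[m]//2+np.array([0,90,0],np.uint8)
cv2.imwrite('pics/crop.png',cv2.resize(np.hstack([im[80:250,170:320],o[80:250,170:320]])[:,:,::-1],None,fx=2.6,fy=2.6))
# fixture from w1
z=np.load('w1.npz');im,d,K,T=[z[k] for k in('im','d','K','T')]
P=cloud(d,K,T);Z=P[...,2]
m=(Z>92)&(Z<101)&(d>0);m[:170]=0;m[265:]=0;n,l,st,ce=cv2.connectedComponentsWithStats(m.astype(np.uint8))
for i in range(1,n):
    if st[i,4]>60:
        q=P[l==i];print('top',st[i],q.mean(0),cv2.minAreaRect(q[:,:2].astype(np.float32)))
m=(Z>80)&(Z<91)&(d>0);m[:170]=0;m[300:]=0;n,l,st,ce=cv2.connectedComponentsWithStats(m.astype(np.uint8))
for i in range(1,n):
    if st[i,4]>60:
        q=P[l==i];print('bar',st[i],q.mean(0),cv2.minAreaRect(q[:,:2].astype(np.float32)))
```

```text
bench z -0.2013043533127643
2 [ 276   97   15  141 1442] -0.18864915534302895
len 177.509123526706 yaw 93.48800260801691 tip [ 564.8 -192.4] tail [ 575.6 -369.6] top z 16.73591286115974
body c [ 572.4 -316.7] origin [ 572.5 -317.2]
width body 15.989029530781819 nose off 0.019065225423621705 body off -0.06903292119624381
top [ 235  180   57   63 1797] [541.4 -56.2  95.9] ((541.5973510742188, -57.53288269042969), (56.859703063964844, 36.17283248901367), 82.07526397705078)
top [348 252  15  13 115] [652.2 -72.   93. ] ((652.0272216796875, -72.37895202636719), (15.029150009155273, 14.695513725280762), 25.149267196655273)
bar [259 177  33  20 193] [545.2 -27.2  85.1] ((545.7269287109375, -26.537277221679688), (7.556077480316162, 36.14650344848633), 83.45288848876953)
bar [ 273  207  100   63 2114] [609.5 -65.   85.5] ((614.0404052734375, -67.01513671875), (25.706525802612305, 112.5975570678711), 82.16215515136719)
```

View pics/crop.png

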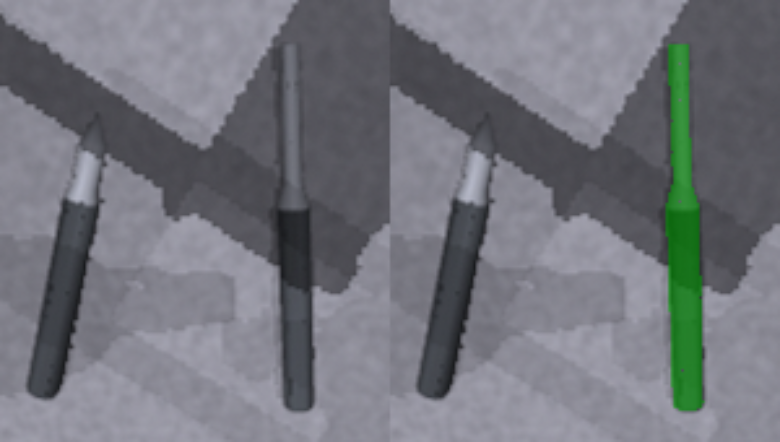

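The crop confirms it: the green-marked piece with the long flat-ended nose is the drift punch, and its pointed neighbour is the centre punch. I'm descending to grip it at its balance point.

Call:
apply_moves(
  rows=[
    [-9.7, 0.8, 40, 0, 0, -0.026],
    [0, 0, 50, 0, 0, 0],
    [0, 0, 50, 0, 0, 0],
    [0, 0, 50, 0, 0, 0],
    [0, 0, 24, 0, 0, 0],
  ],
  fingers=50,
  grip_force=100,
)

```text
time: 5.28
tool_pos: [569.5, -296.3, 23.7]
tcp_rot: [-179.8, -0.2, 93.7]
ft_force: [0.4, 0.0, -0.2]
finger_gap: 50.3
grip_force: 0.0
```

Run:
```python
from h import *
im,d,s=snap('wrist');print(s['tool_pos'],s['tcp_rot'],s['ft_force'],s['finger_gap'])
```

```text
[ 569.50285002 -296.30524804   23.66491776] [-1.79774310e+02 -1.77768802e-01  9.36538915e+01] [ 0.39432777  0.00073739 -0.18460889] 50.2927732100354
```

Call:
apply_moves(
  rows=[
    [0, 0, 0, 0, 0, 0],
    [0, 0, 0, 0, 0, 0],
    [0, 0, 0, 0, 0, 0],
    [0, 0, 0, 0, 0, 0],
    [0, 0, 0, 0, 0, 0],
  ],
)

```text
time: 5.95
tool_pos: [571.3, -299.8, 27.8]
tcp_rot: [180.0, 0.0, 93.5]
ft_force: [0.1, -0.8, 0.5]
finger_gap: 49.6
grip_force: 0.0
```

Run:
```python
from h import *
for i in range(3):
    s=sense();print(s['tool_pos'],s['tcp_rot'],s['joint_pos']);im,d,_=snap('wrist')
K,T=cam('wrist',s)
P=cloud(d,K,T);m=(P[...,2]>5)&(P[...,2]<20)&(d>0)&(abs(P[...,0]-570)<14)&(P[...,1]>-290)&(P[...,1]<-185)
Q=P[m];a=np.polyfit(Q[:,1],Q[:,0],1);print(a,np.polyval(a,[-300,-195]),Q[:,1].max(),m.sum(),np.median(P[(abs(P[...,0]-600)<15)&(abs(P[...,1]+250)<30)][:,2]))
```

```text
[ 571.27603839 -299.79880721   27.77501827] [1.79968548e+02 2.33343458e-02 9.34891965e+01] [-3.22413891e+01  2.42481176e+01  8.74762531e+01 -6.18883692e-04
  6.82364704e+01 -3.57303628e+01]
[ 571.13794341 -299.74546521   27.54599706] [1.79984618e+02 1.04642067e-02 9.34866368e+01] [-3.22445366e+01  2.42625335e+01  8.74840916e+01  5.25554390e-04
  6.82347777e+01 -3.57313697e+01]
[ 571.09918104 -299.71070558   27.43439228] [1.79992316e+02 6.60054838e-03 9.34872473e+01] [-3.22429885e+01  2.42712891e+01  8.74856493e+01 -9.38056516e-04
  6.82329698e+01 -3.57298884e+01]
[-6.08853101e-02  5.53497295e+02] [571.7628882  565.36993064] -191.5317392218983 3859 0.10450110467657225
```

Call:
apply_moves(
  rows=[
    [0, 0.6, 10, 0, 0, 0],
    [0, 0, 8, 0, 0, 0],
    [0, 0, 4, 0, 0, 0],
    [0, 0, 2, 0, 0, 0],
    [0, 0, 0, 0, 0, 0],
  ],
)

```text
time: 6.72
tool_pos: [571.6, -299.6, 3.2]
tcp_rot: [-180.0, -0.0, 93.5]
ft_force: [0.8, -0.4, -0.1]
finger_gap: 50.0
grip_force: 0.0
```

Call:
apply_moves(
  rows=[
    [0, 0, 0, 0, 0, 0],
    [0, 0, 0, 0, 0, 0],
    [0, 0, 0, 0, 0, 0],
    [0, 0, 0, 0, 0, 0],
    [0, 0, 0, 0, 0, 0],
  ],
  fingers=5,
  grip_force=110,
)

```text
time: 7.35
tool_pos: [572.1, -299.8, 4.1]
tcp_rot: [180.0, 0.0, 93.5]
ft_force: [-1.0, 0.6, 5.8]
finger_gap: 11.9
grip_force: 108.1
```

Call:
apply_moves(
  rows=[
    [0, 0, 0, 0, 0, 0],
    [0, 0, -1, 0, 0, 0],
    [0, 0, 0, 0, 0, 0],
    [0, 0, 0, 0, 0, 0],
    [0, 0, 0, 0, 0, 0],
  ],
)

```text
time: 7.98
tool_pos: [571.6, -299.5, 4.2]
tcp_rot: [-180.0, -0.0, 93.5]
ft_force: [-0.1, 0.1, -0.8]
finger_gap: 11.4
grip_force: 108.1
```

Run:
```python
from h import *
im,d,s=snap('wrist');print(s['tool_pos'],s['finger_gap'])
K,T=cam('wrist',s)
P=cloud(d,K,T);m=(P[...,2]>5)&(P[...,2]<22)&(d>0)&(abs(P[...,0]-570)<14)&(P[...,1]>-285)&(P[...,1]<-185)
Q=P[m];a=np.polyfit(Q[:,1],Q[:,0],1);print(a,np.polyval(a,[-300,-195]),Q[:,1].max())
for y in (-280,-270,-260,-230,-200): 
    q=Q[abs(Q[:,1]-y)<3];print(y,q[:,2].max().round(1),q[:,0].min().round(1),q[:,0].max().round(1))
cv2.imwrite('pics/g.png',cv2.resize(im[200:420,180:400,::-1],None,fx=2.7,fy=2.7))
```

```text
[ 571.56808546 -299.52828595    4.16645566] 11.40904431031676
[-5.89981574e-02  5.54494788e+02] [572.19423518 565.99942865] -191.3540664772451
-280 17.6 563.2 579.0
-270 17.4 562.2 578.2
-260 16.4 562.9 577.6
-230 13.6 563.5 572.5
-200 14.1 562.1 570.8
```

View pics/g.png

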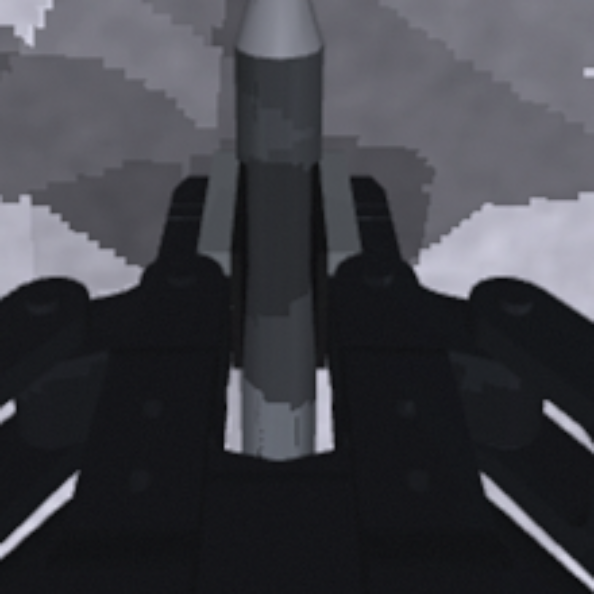

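Call:
apply_moves(
  rows=[
    [0, 0, 0, 0, 0, 0],
    [0, 0, 0, 0, 0, 0],
    [0, 0, 1, 0, 0, 0],
    [0, 0, 1, 0, 0, 0],
    [0, 0, 0.7, 0, 0, 0],
  ],
  fingers=28,
)

```text
time: 8.65
tool_pos: [571.6, -299.5, 1.5]
tcp_rot: [-180.0, -0.0, 93.5]
ft_force: [-0.9, -0.3, 0.2]
finger_gap: 28.2
grip_force: 0.0
```

Call:
apply_moves(
  rows=[
    [0, 0, 0, 0, 0, 0],
    [0, 0, 0, 0, 0, 0],
    [0, 0, 0, 0, 0, 0],
    [0, 0, 0, 0, 0, 0],
    [0, 0, 0, 0, 0, 0],
  ],
  fingers=5,
  grip_force=60,
)

```text
time: 9.28
tool_pos: [571.7, -299.6, 1.7]
tcp_rot: [180.0, 0.0, 93.5]
ft_force: [0.4, -0.2, 0.6]
finger_gap: 13.9
grip_force: 58.9
```

Call:
apply_moves(
  rows=[
    [0, 0, 0, 0, 0, 0],
    [0, 0, -5, 0, 0, 0],
    [0, 0, -20, 0, 0, 0],
    [0, 0, -30, 0, 0, 0],
    [0, 0, -14, 0, 0, 0],
  ],
  grip_force=100,
)

```text
time: 9.9
tool_pos: [573.1, -300.4, 74.1]
tcp_rot: [179.8, 0.1, 93.5]
ft_force: [0.0, -0.8, -2.2]
finger_gap: 12.5
grip_force: 98.0
```

Run:
```python
from h import *
s=sense();print(s['tool_pos'],s['finger_gap'],s['ft_force'])
s['tool_pos']=[571.6,-299.6,70.6]
rows([((520.4,-210.5,70.6),82.1,4)],s)
```

```text
[ 573.1025602  -300.43963341   74.05979302] 12.471305675648583 [ 0.04304756 -0.80929255 -2.18960357]
0 [23.0, -11.4, -0.0, 0.0, -0.0, 0.0497]
1 [22.4, -12.5, -0.0, 0.0, -0.0, 0.0497]
2 [21.8, -13.6, -0.0, 0.0, -0.0, 0.0497]
3 [21.1, -14.7, -0.0, 0.0, -0.0, 0.0497]
```

Lifted, with the wrist reading 2.2 N for the punch's weight. Now moving to about 15 mm short of the pin tail.

Call:
apply_moves(
  rows=[
    [23, -11.4, 0, 0, 0, 0.05],
    [22.4, -12.5, 0, 0, 0, 0.05],
    [21.8, -13.6, 0, 0, 0, 0.05],
    [21.1, -14.7, 0, 0, 0, 0.05],
    [0, 0, 0, 0, 0, 0],
  ],
)

```text
time: 10.52
tool_pos: [519.8, -209.0, 70.6]
tcp_rot: [-180.0, -0.0, 82.1]
ft_force: [1.2, -1.0, -2.8]
finger_gap: 12.7
grip_force: 98.2
```

Call:
apply_moves(
  rows=[
    [0, 0, 0, 0, 0, 0],
    [0, 0, 0, 0, 0, 0],
    [0, 0, 0, 0, 0, 0],
    [0, 0, 0, 0, 0, 0],
    [0, 0, 0, 0, 0, 0],
  ],
)

```text
time: 11.15
tool_pos: [520.6, -210.5, 70.5]
tcp_rot: [-180.0, -0.0, 82.0]
ft_force: [-0.6, -0.4, -1.7]
finger_gap: 12.4
grip_force: 98.2
```

```bash
cat > ali.py <<'E'
from h import *
import sys
np.set_printoptions(precision=1,suppress=True)
im,d,s=snap('wrist',sys.argv[1]);print(s['tool_pos'],s['tcp_rot'],s['ft_force'],s['finger_gap'])
K,T=cam('wrist',s);P=cloud(d,K,T);np.savez('a.npz',im=im,d=d,K=K,T=T)
yaw=s['tcp_rot'][2];a=np.radians(yaw);ax=np.array([np.cos(a),np.sin(a)]);nx=np.array([np.sin(a),-np.cos(a)])
L=np.stack([(P[...,:2]-s['tool_pos'][:2])@ax,(P[...,:2]-s['tool_pos'][:2])@nx,P[...,2]],-1)
g=(d>0)
# nose: along 50..108, within 12 lateral
for lo,hi in((58,70),(70,82),(82,94),(94,106)):
    m=g&(L[...,0]>lo)&(L[...,0]<hi)&(abs(L[...,1])<12)&(L[...,2]>66)
    q=L[m];print('nose',lo,m.sum(),'lat',q[:,1].min(),q[:,1].max(),q[:,1].mean(),'top',np.percentile(q[:,2],[50,90,98]))
m=g&(L[...,0]>90)&(abs(L[...,1])<4)&(L[...,2]>66)&(L[...,2]<84);print('max along',np.unique(L[m][:,0].round(0)))
m=g&(L[...,2]>92)&(L[...,2]<101)&(L[...,0]>100);q=P[m];print('cheek',m.sum());
if m.sum()>50:
    r=cv2.minAreaRect(q[:,:2].astype(np.float32));print(r,'z',np.median(q[:,2]));b=cv2.boxPoints(r);print('corners LN',(b-s['tool_pos'][:2])@np.stack([ax,nx]).T)
E
python3 ali.py a1.png
```

```text
[ 520.6 -210.5   70.5] [-180.   -0.   82.] [-0.6 -0.4 -1.7] 12.373544595400753
nose 58 543 lat -3.9397628543917627 4.818875679055765 0.4644786505922195 top [80.2 81.3 81.8]
nose 70 580 lat -3.7879692485466294 4.683097428312097 0.458016884606882 top [80.2 81.4 82. ]
nose 82 626 lat -3.6665898997989936 5.011748936559318 0.6517787223816383 top [80.2 81.5 82.2]
nose 94 717 lat -3.9863948742846 4.91352158273589 0.4803765870738228 top [80.2 81.4 82. ]
max along [ 90.  91.  92.  93.  94.  95.  96.  97.  98.  99. 100. 101. 102. 103.
 104. 105. 106. 107. 108. 123. 124.]
cheek 0
```

View pics/a1.png

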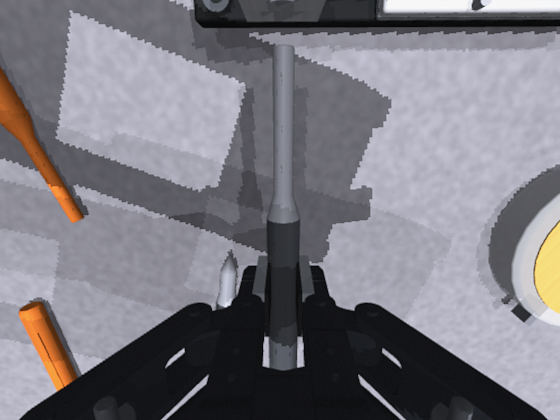

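The nose is level and straight, with its tip at (283,45). I'll hover over the bracket to measure it against the punch in a single picture.

Call:
apply_moves(
  rows=[
    [0, 0, -35, 0, 0, 0],
    [0, 0, -35, 0, 0, 0],
    [25, 0, 0, 0, 0, 0],
    [25, 0, 0, 0, 0, 0],
    [10, 0, 0, 0, 0, 0],
  ],
)

```text
time: 11.82
tool_pos: [529.1, -149.9, 140.6]
tcp_rot: [180.0, -0.0, 82.1]
ft_force: [-0.3, -0.7, -2.4]
finger_gap: 12.1
grip_force: 98.3
```

Call:
apply_moves(
  rows=[
    [0, 0, 0, 0, 0, 0],
    [0, 0, 0, 0, 0, 0],
    [0, 0, 0, 0, 0, 0],
    [0, 0, 0, 0, 0, 0],
    [0, 0, 0, 0, 0, 0],
  ],
)

```text
time: 12.45
tool_pos: [528.9, -151.3, 140.6]
tcp_rot: [-180.0, 0.0, 82.0]
ft_force: [-0.1, -0.4, -2.6]
finger_gap: 12.7
grip_force: 98.3
```

```bash
cat > ov.py <<'E'
from h import *
import sys
np.set_printoptions(precision=1,suppress=True)
im,d,s=snap('wrist',sys.argv[1]);print(s['tool_pos'],s['tcp_rot'])
K,T=cam('wrist',s);P=cloud(d,K,T)
a=np.radians(s['tcp_rot'][2]);ax=np.array([np.cos(a),np.sin(a)]);nx=np.array([np.sin(a),-np.cos(a)])
L=np.stack([(P[...,:2]-s['tool_pos'][:2])@ax,(P[...,:2]-s['tool_pos'][:2])@nx,P[...,2]],-1);g=d>0
m=g&(L[...,0]>55)&(L[...,0]<112)&(abs(L[...,1])<12)&(L[...,2]>s['tool_pos'][2]-5);q=L[m];print('nose lat',q[:,1].min(),q[:,1].max(),'top',np.percentile(q[:,2],98),'end',q[:,0].max())
m=g&(P[...,2]>91)&(P[...,2]<101)&(L[...,0]>30);n,l,st,_=cv2.connectedComponentsWithStats(m.astype(np.uint8))
for i in range(1,n):
    if st[i,4]>60:
        q=L[l==i];r=cv2.minAreaRect(q[:,:2].astype(np.float32));print('cheek',st[i],[np.round(x,1) for x in r[:2]],round(r[2],1),'z',np.median(q[:,2]),'lat',np.percentile(q[:,1],[1,99]),'along',np.percentile(q[:,0],[1,99]))
m=g&(P[...,2]>80)&(P[...,2]<90)&(L[...,0]>30);n,l,st,_=cv2.connectedComponentsWithStats(m.astype(np.uint8))
for i in range(1,n):
    if st[i,4]>200:
        q=L[l==i];r=cv2.minAreaRect(q[:,:2].astype(np.float32));print('bar',st[i],[np.round(x,1) for x in r[:2]],round(r[2],1),np.median(q[:,2]))
E
python3 ov.py o1.png
```

```text
[ 528.9 -151.3  140.6] [-180.    0.   82.]
nose lat -4.0179452889885425 5.014972998793684 top 151.9670711088088 end 108.45799887885626
cheek [ 249   35   65   30 1435] [array([115.9,  -0.3]), array([36. , 14.5])] 89.6 z 95.83576270897115 lat [-18.   17.5] along [108.8 123. ]
cheek [254  66  19  47 849] [array([ 95., -11.]), array([10.7, 25. ])] 90.0 z 96.0861422479978 lat [-16.1  -5.8] along [ 82.5 107.4]
cheek [293  66  17  46 708] [array([95.3, 11.2]), array([24.5,  9. ])] 0.6 z 96.10583756984032 lat [ 6.9 15.6] along [ 83.  107.3]
cheek [455  75  29  29 631] [array([ 95.5, 111.6]), array([16.5, 15.7])] 71.0 z 92.62595343046755 lat [103.8 119.3] along [ 88.1 102.8]
cheek [252 115  21  24 495] [array([ 74., -12.]), array([13.5, 12.3])] 0.0 z 95.8323761708406 lat [-18.   -5.9] along [67.3 80.8]
cheek [293 115  19  24 454] [array([74. , 12.3]), array([11.1, 13.6])] 89.2 z 95.93405515849916 lat [ 6.7 17.7] along [67.3 80.8]
bar [266  27  32   9 228] [array([127.2,  -0.2]), array([18.5,  4.3])] 89.6 85.36265830642488
bar [ 309   68  187   44 7227] [array([95.5, 72.9]), array([112.8,  25. ])] 90.0 85.68625440057895
```

View pics/o1.png

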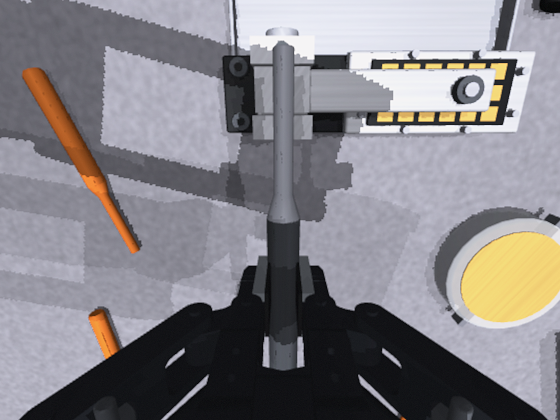

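The picture shows the bracket cheeks centred 0.7 mm to the side of the nose axis and the yaw aligned. The tail is 63.6 mm along from the TCP and the tip is 108.3 mm along. I'll back off 60, shift -0.7, lower, and push.

Call:
apply_moves(
  rows=[
    [-30, -0.7, 0, 0, 0, 0],
    [-30, 0, 0, 0, 0, 0],
    [0, 0, 0, 0, 0, 0],
    [0, 0, 35, 0, 0, 0],
    [0, 0, 35.3, 0, 0, 0],
  ],
)

```text
time: 13.12
tool_pos: [520.6, -210.0, 70.1]
tcp_rot: [179.9, 0.0, 82.0]
ft_force: [0.0, -0.4, -2.7]
finger_gap: 12.5
grip_force: 98.3
```

Call:
apply_moves(
  rows=[
    [0, 0, 0, 0, 0, 0],
    [0, 0, 0, 0, 0, 0],
    [0, 0, 0, 0, 0, 0],
    [3, 0, 0, 0, 0, 0],
    [4, 0, 0, 0, 0, 0],
  ],
)

```text
time: 13.75
tool_pos: [521.4, -203.4, 71.0]
tcp_rot: [179.9, 0.0, 82.0]
ft_force: [0.3, 0.2, -3.0]
finger_gap: 12.8
grip_force: 98.3
```

Call:
apply_moves(
  rows=[
    [3, 0, 0, 0, 0, 0],
    [2, 0, 0, 0, 0, 0],
    [2, 0, 0, 0, 0, 0],
    [2, 0, 0, 0, 0, 0],
    [2, 0, 0, 0, 0, 0],
  ],
)

```text
time: 14.38
tool_pos: [522.4, -194.5, 70.7]
tcp_rot: [180.0, 0.2, 82.0]
ft_force: [-2.6, -11.2, -2.2]
finger_gap: 12.5
grip_force: 98.4
```

```bash
python3 ali.py a2.png
python3 - <<'E'
import cv2
i=cv2.imread('pics/a2.png');cv2.imwrite('pics/a2c.png',cv2.resize(i[0:120,190:390],None,fx=4,fy=4,interpolation=cv2.INTER_NEAREST))
E
```

```text
[ 522.4 -194.5   70.7] [180.    0.2  82. ] [ -2.6 -11.2  -2.2] 12.497897589171085
nose 58 543 lat -3.9328673342611142 4.8488467560618576 0.4436393593717251 top [80.2 81.3 81.8]
nose 70 587 lat -4.114500064659377 4.700971367317435 0.43914005618074176 top [80.1 81.2 81.8]
nose 82 630 lat -4.143690043238246 4.573193594986933 0.23559804440142346 top [80.1 81.3 81.8]
nose 94 713 lat -3.964439780256792 4.87418308341961 0.40769814191016107 top [80.  81.2 81.8]
max along [ 90.  91.  92.  93.  94.  95.  96.  97.  98.  99. 100. 101. 102. 103.
 104. 105. 106. 107. 108. 109. 110. 111.]
cheek 3190
((538.6657104492188, -81.2273941040039), (8.931079864501953, 36.188968658447266), 81.83401489257812) z 95.89716495038579
corners LN [[110.1 -17.7]
 [110.   18.4]
 [118.9  18.5]
 [119.  -17.7]]
```

View pics/a2c.png

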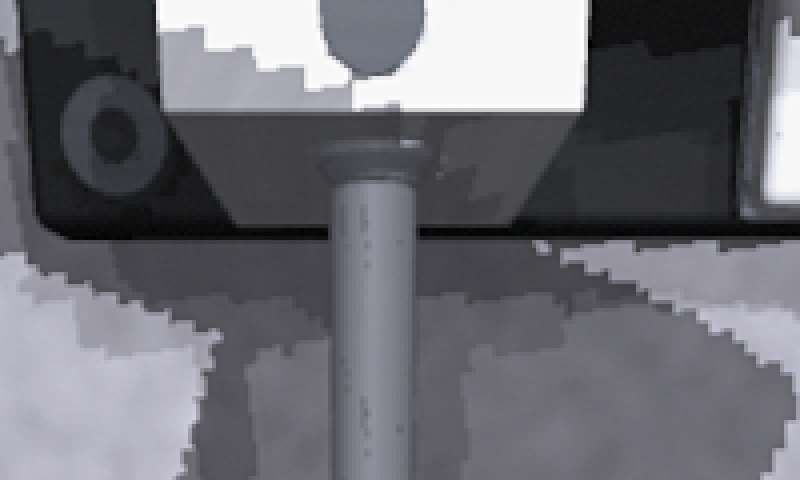

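The nose tip is on the pin tail, centred in the bore at about (373,165) in the crop, with an 11 N push. Driving on.

Call:
apply_moves(
  rows=[
    [3, 0, 0, 0, 0, 0],
    [3, 0, 0, 0, 0, 0],
    [3, 0, 0, 0, 0, 0],
    [3, 0, 0, 0, 0, 0],
    [3, 0, 0, 0, 0, 0],
  ],
)

```text
time: 15.05
tool_pos: [524.4, -179.9, 70.7]
tcp_rot: [180.0, 0.2, 82.0]
ft_force: [-2.3, -10.2, -1.5]
finger_gap: 12.7
grip_force: 98.4
```

Call:
apply_moves(
  rows=[
    [3.5, 0, 0, 0, 0, 0],
    [3.5, 0, 0, 0, 0, 0],
    [3.5, 0, 0, 0, 0, 0],
    [3.5, 0, 0, 0, 0, 0],
    [3.5, 0, 0, 0, 0, 0],
  ],
)

```text
time: 15.68
tool_pos: [526.8, -162.5, 70.6]
tcp_rot: [180.0, 0.2, 82.0]
ft_force: [-1.6, -10.8, -1.2]
finger_gap: 12.3
grip_force: 98.4
```

Call:
apply_moves(
  rows=[
    [3.5, 0, 0, 0, 0, 0],
    [3.5, 0, 0, 0, 0, 0],
    [3.5, 0, 0, 0, 0, 0],
    [3.5, 0, 0, 0, 0, 0],
    [3.5, 0, 0, 0, 0, 0],
  ],
)

```text
time: 16.3
tool_pos: [529.2, -144.5, 70.5]
tcp_rot: [180.0, 0.1, 82.0]
ft_force: [-0.9, -4.7, -1.1]
finger_gap: 12.8
grip_force: 98.4
```

Call:
apply_moves(
  rows=[
    [2, 0, 0, 0, 0, 0],
    [2, 0, 0, 0, 0, 0],
    [2, 0, 0, 0, 0, 0],
    [2, 0, 0, 0, 0, 0],
    [1.5, 0, 0, 0, 0, 0],
  ],
)

```text
time: 16.92
tool_pos: [530.7, -133.3, 70.3]
tcp_rot: [180.0, -0.0, 82.0]
ft_force: [-0.2, -0.2, -2.7]
finger_gap: 12.3
grip_force: 98.4
```

Run:
```python
from h import *
np.set_printoptions(precision=1,suppress=True)
im,d,s=snap('wrist');print(s['tool_pos'],s['ft_force'],s['wrist_torque'])
for c in('scene','side'):
    im,d,_=snap(c,c+'2.png');K,T=cam(c)
    for k in ('pin','pin_tail'): print(c,k,[(np.array(r['xyz']),round(r['confidence'],2)) for r in models.place_of(k,c)[:2]])
```

```text
[ 530.7 -133.3   70.3] [-0.2 -0.2 -2.7] [ 0. -0.  0.]
scene pin [(array([552.6,   3.2,   6.7]), 0.47)]
scene pin_tail [(array([547.5, -25.6,  12.9]), 0.49)]
side pin []
side pin_tail [(array([547.9, -20. ,   7.8]), 0.51)]
```

The push force has dropped to zero and the pin is in the tray. I'll retract and lay the punch back where it was.

Call:
apply_moves(
  rows=[
    [-15, 0, 0, 0, 0, 0],
    [-25, 0, 0, 0, 0, 0],
    [-25, 0, 0, 0, 0, 0],
    [-25, 0, 0, 0, 0, 0],
    [-10, 0, 0, 0, 0, 0],
  ],
)

```text
time: 17.9
tool_pos: [516.4, -234.6, 70.4]
tcp_rot: [180.0, 0.0, 81.9]
ft_force: [-0.5, 0.1, -2.5]
finger_gap: 12.6
grip_force: 98.4
```

Run:
```python
from h import *
s=sense();print(s['tool_pos'],s['ft_force'])
s['tool_pos']=[516.8,-232.3,70.3]
rows([((571.6,-299.6,40),93.5,4)],s)
```

```text
[ 516.39496197 -234.63450998   70.37612641] [-0.45899828  0.14877885 -2.50395092]
0 [-14.7, 15.9, 7.6, 0.0, 0.0, -0.0505]
1 [-15.5, 15.2, 7.6, 0.0, 0.0, -0.0505]
2 [-16.3, 14.4, 7.6, 0.0, 0.0, -0.0505]
3 [-17.0, 13.5, 7.6, 0.0, 0.0, -0.0505]
```

Call:
apply_moves(
  rows=[
    [-14.7, 15.9, 7.6, 0, 0, -0.05],
    [-15.5, 15.2, 7.6, 0, 0, -0.05],
    [-16.3, 14.4, 7.6, 0, 0, -0.05],
    [-17, 13.5, 7.6, 0, 0, -0.05],
    [0, 0, 15, 0, 0, 0],
  ],
)

```text
time: 18.52
tool_pos: [573.0, -301.2, 25.2]
tcp_rot: [179.9, 0.1, 93.4]
ft_force: [-0.7, 0.1, -2.2]
finger_gap: 12.4
grip_force: 98.5
```

Call:
apply_moves(
  rows=[
    [0, 0, 10, 0, 0, 0],
    [0, 0, 6, 0, 0, 0],
    [0, 0, 3, 0, 0, 0],
    [0, 0, 2, 0, 0, 0],
    [0, 0, 0, 0, 0, 0],
  ],
)

```text
time: 19.15
tool_pos: [571.9, -299.9, 4.2]
tcp_rot: [180.0, 0.0, 93.5]
ft_force: [-1.1, 0.2, -2.0]
finger_gap: 12.4
grip_force: 98.5
```

Call:
apply_moves(
  rows=[
    [0, 0, 0, 0, 0, 0],
    [0, 0, 1, 0, 0, 0],
    [0, 0, 0.8, 0, 0, 0],
    [0, 0, 0.4, 0, 0, 0],
    [0, 0, 0, 0, 0, 0],
  ],
)

```text
time: 19.77
tool_pos: [571.8, -299.9, 1.8]
tcp_rot: [180.0, 0.0, 93.5]
ft_force: [0.0, 0.5, -0.2]
finger_gap: 12.5
grip_force: 98.7
```

The bench is carrying the punch now, so I'll release it and go for the arm.

Call:
apply_moves(
  rows=[
    [0, 0, 0, 0, 0, 0],
    [0, 0, 0, 0, 0, 0],
    [0, 0, 0, 0, 0, 0],
    [0, 0, -8, 0, 0, 0],
    [0, 0, -20, 0, 0, 0],
  ],
  fingers=40,
)

```text
time: 20.4
tool_pos: [570.9, -299.3, 29.6]
tcp_rot: [-179.9, -0.1, 93.5]
ft_force: [-0.7, -0.4, -0.3]
finger_gap: 39.9
grip_force: 0.0
```

Call:
apply_moves(
  rows=[
    [0, 0, -30, 0, 0, 0],
    [0, 0, -40, 0, 0, 0],
    [0, 0, -40, 0, 0, 0],
    [0, 0, -20, 0, 0, 0],
    [0, 0, 0, 0, 0, 0],
  ],
  fingers=60,
)

```text
time: 21.02
tool_pos: [572.9, -300.6, 162.4]
tcp_rot: [179.8, 0.2, 93.5]
ft_force: [-0.5, -0.4, -0.6]
finger_gap: 59.8
grip_force: 0.0
```

Run:
```python
from h import *
im,d,s=snap('wrist','p1.png');print(s['tool_pos'],s['ft_force'],s['finger_gap'])
K,T=cam('wrist',s);P=cloud(d,K,T)
m=(P[...,2]>5)&(P[...,2]<25)&(d>0)&(abs(P[...,0]-570)<20)&(P[...,1]>-390)&(P[...,1]<-180)
Q=P[m];print('punch',Q.min(0),Q.max(0))
s['tool_pos']=[571.8,-299.9,159.8]
rows([((596.4,-64.8,160),172,10)],s)
```

```text
[ 572.93822288 -300.60729724  162.35121118] [-0.52415488 -0.42937132 -0.64457813] 59.77830590146988
punch [ 561.39727461 -370.20373228    6.59319455] [ 583.91158547 -191.6150231    17.53242033]
0 [23.3, 3.9, -0.0, 0.0, 0.0, -0.137]
1 [22.6, 7.0, -0.0, 0.0, 0.0, -0.137]
2 [21.4, 10.1, -0.0, 0.0, 0.0, -0.137]
3 [19.8, 12.9, -0.0, 0.0, 0.0, -0.137]
4 [17.9, 15.5, -0.0, 0.0, 0.0, -0.137]
5 [15.6, 17.8, -0.0, 0.0, 0.0, -0.137]
6 [13.0, 19.7, -0.0, 0.0, 0.0, -0.137]
7 [10.2, 21.3, -0.0, 0.0, 0.0, -0.137]
8 [7.2, 22.5, -0.0, 0.0, 0.0, -0.137]
9 [4.1, 23.3, -0.0, 0.0, 0.0, -0.137]
```

The punch lies on the bench in its old place.

Call:
apply_moves(
  rows=[
    [23.3, 3.9, 0, 0, 0, -0.137],
    [22.6, 7, 0, 0, 0, -0.137],
    [21.4, 10.1, 0, 0, 0, -0.137],
    [19.8, 12.9, 0, 0, 0, -0.137],
    [17.9, 15.5, 0, 0, 0, -0.137],
  ],
)

```text
time: 21.7
tool_pos: [582.6, -180.9, 156.6]
tcp_rot: [-179.9, -0.2, 133.0]
ft_force: [0.2, -0.4, -0.3]
finger_gap: 60.1
grip_force: 0.0
```

Call:
apply_moves(
  rows=[
    [15.6, 17.8, 0, 0, 0, -0.137],
    [13, 19.7, 0, 0, 0, -0.137],
    [10.2, 21.3, 0, 0, 0, -0.137],
    [7.2, 22.5, 0, 0, 0, -0.137],
    [4.1, 23.3, 0, 0, 0, -0.137],
  ],
)

```text
time: 22.32
tool_pos: [594.8, -63.6, 156.7]
tcp_rot: [180.0, -0.3, 172.2]
ft_force: [-0.2, -0.8, -0.7]
finger_gap: 60.0
grip_force: 0.0
```

Call:
apply_moves(
  rows=[
    [0, 0, 0, 0, 0, 0],
    [0, 0, 0, 0, 0, 0],
    [0, 0, 0, 0, 0, 0],
    [0, 0, 0, 0, 0, 0],
    [0, 0, 0, 0, 0, 0],
  ],
)

```text
time: 22.95
tool_pos: [596.4, -65.2, 159.7]
tcp_rot: [-180.0, 0.0, 171.9]
ft_force: [0.5, -0.3, 0.3]
finger_gap: 60.1
grip_force: 0.0
```

Run:
```python
from h import *
np.set_printoptions(precision=1,suppress=True)
im,d,s=snap('wrist','b1.png');print(s['tool_pos'],s['tcp_rot'],s['finger_gap'])
K,T=cam('wrist',s);P=cloud(d,K,T);np.savez('b1.npz',im=im,d=d,K=K,T=T)
f=np.array([.9903,-.1392]);e=np.array([.1392,.9903]);o=np.array([541.9,-57.1])
F=np.stack([(P[...,:2]-o)@f,(P[...,:2]-o)@e,P[...,2]],-1);g=d>0
m=g&(F[...,2]>80)&(F[...,2]<89)&(F[...,0]>19)&(F[...,0]<100)&(abs(F[...,1])<18)
q=F[m];print('bar y',np.percentile(q[:,1],[1,99]),'x',np.percentile(q[:,0],[1,99]),'z',np.median(q[:,2]))
for x in(30,50,70,90):
    w=q[abs(q[:,0]-x)<5]
    if len(w): print(x,w[:,1].min(),w[:,1].max())
t=g&(F[...,1]>60)&(F[...,2]<30);print('tray part seen x,y',F[t].min(0),F[t].max(0))
for k in('pin','tray','bar_middle'): print(k,[(np.array(r['xyz']),round(r['confidence'],2)) for r in models.place_of(k,'wrist')[:2]])
```

```text
[596.4 -65.2 159.7] [-180.     0.   171.9] 60.08035611551059
bar y [-12.1  12.4] x [19.7 98.9] z 85.33721803001887
30 -12.142295061190204 12.844573767767058
50 -11.686500154881761 12.52544683096175
70 -12.053138324629828 11.926133968746068
90 -12.487707507064309 12.277606456847849
tray part seen x,y [-117.7   60.  -754.8] [1400.2 1349.    26.6]
pin [(array([552.6,   3.4,   9.2]), 0.62), (array([ 736.5, -256. ,    0.6]), 0.37)]
tray [(array([628.6,  56.5,   0.8]), 0.77)]
bar_middle [(array([596.1, -63.4,  79.4]), 0.98)]
```

View pics/b1.png

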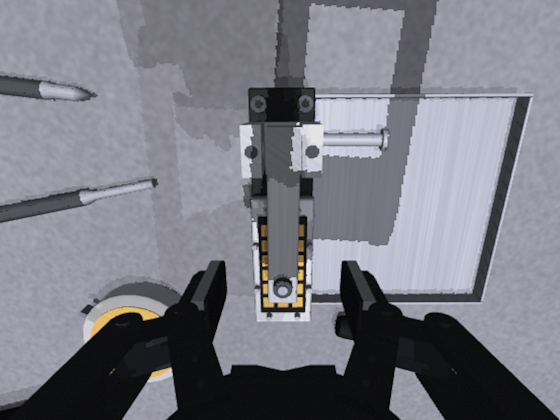

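The bar is at (283,230), centred under the gripper. The pin lies in the tray at (350,140). Descending to grip.

Call:
apply_moves(
  rows=[
    [0, 0.4, 30, 0, 0, 0],
    [0, 0, 30, 0, 0, 0],
    [0, 0, 20, 0, 0, 0],
    [0, 0, 8, 0, 0, 0],
    [0, 0, 4, 0, 0, 0],
  ],
)

```text
time: 23.78
tool_pos: [596.8, -64.4, 67.9]
tcp_rot: [-180.0, 0.0, 172.0]
ft_force: [-0.2, 0.1, 0.4]
finger_gap: 60.4
grip_force: 0.0
```

Call:
apply_moves(
  rows=[
    [0, 0, 0, 0, 0, 0],
    [0, 0, 0, 0, 0, 0],
    [0, 0, 0, 0, 0, 0],
    [0, 0, 0, 0, 0, 0],
    [0, 0, 0, 0, 0, 0],
  ],
  fingers=15,
  grip_force=60,
)

```text
time: 24.4
tool_pos: [597.4, -64.6, 69.1]
tcp_rot: [-180.0, 0.1, 172.0]
ft_force: [-1.0, -1.1, 6.5]
finger_gap: 23.4
grip_force: 59.8
```

Call:
apply_moves(
  rows=[
    [0, 0, 0, 0, 0, 0],
    [0, 0, -3, 0, 0, 0],
    [0, 0, -5, 0, 0, 0],
    [0, 0, -8, 0, 0, 0],
    [0, 0, -10, 0, 0, 0],
  ],
)

```text
time: 25.02
tool_pos: [596.2, -64.4, 94.0]
tcp_rot: [-180.0, -0.0, 172.0]
ft_force: [-0.8, -2.7, -2.4]
finger_gap: 23.1
grip_force: 58.9
```

Call:
apply_moves(
  rows=[
    [0, 0, -12, 0, 0, 0],
    [0, 0, -12, 0, 0, 0],
    [0, 0, -12, 0, 0, 0],
    [0, 0, -4, 0, 0, 0],
    [0, 0, 0, 0, 0, 0],
  ],
)

```text
time: 25.65
tool_pos: [596.6, -64.3, 134.1]
tcp_rot: [180.0, 0.0, 172.0]
ft_force: [-0.2, 0.3, -2.3]
finger_gap: 23.5
grip_force: 59.1
```

Call:
apply_moves(
  rows=[
    [-2, 20, 0, 0, 0, 0],
    [-3, 35, 0, 0, 0, 0],
    [-3, 40, 0, 0, 0, 0],
    [-3, 40, 0, 0, 0, 0],
    [-4, 37, 0, 0, 0, 0],
  ],
)

```text
time: 26.28
tool_pos: [634.9, 106.5, 132.9]
tcp_rot: [180.0, -0.1, 172.0]
ft_force: [0.8, -0.1, -1.9]
finger_gap: 23.4
grip_force: 59.1
```

Run:
```python
from h import *
np.set_printoptions(precision=1,suppress=True)
im,d,s=snap('wrist','c1.png');print(s['tool_pos'],s['tcp_rot'],s['ft_force'],s['finger_gap'])
K,T=cam('wrist',s);P=cloud(d,K,T)
f=np.array([.9903,-.1392]);e=np.array([.1392,.9903]);o=np.array([541.9,-57.1])
F=np.stack([(P[...,:2]-o)@f,(P[...,:2]-o)@e,P[...,2]],-1);g=d>0
print('tcp fix',(s['tool_pos'][:2]-o)@np.stack([f,e]).T)
m=g&(F[...,2]>16)&(F[...,2]<23)&(F[...,1]>20)&(F[...,1]<240)&(F[...,0]>-60)&(F[...,0]<200);q=F[m];print('walls',np.percentile(q,[1,99],axis=0),m.sum())
m=g&(abs(F[...,2]-3)<3)&(F[...,1]>80)&(F[...,1]<215)&(F[...,0]>-35)&(F[...,0]<170);print('floor z',np.median(F[m][:,2]))
m=g&(F[...,2]>s['tool_pos'][2]-5)&(abs(F[...,1]-172)<16)&(F[...,0]<55);q=F[m];print('arm',np.percentile(q,[1,99],axis=0))
```

```text
[634.9 106.5 132.9] [180.   -0.1 172. ] [ 0.8 -0.1 -1.9] 23.384482701613184
tcp fix [ 69.3 174.9]
walls [[-41.   24.   16.1]
 [177.4 222.4  22.2]] 3690
floor z 2.8256323158788916
arm [[ -2.7 156.4 142.6]
 [ 54.5 187.8 229. ]]
```

View pics/c1.png

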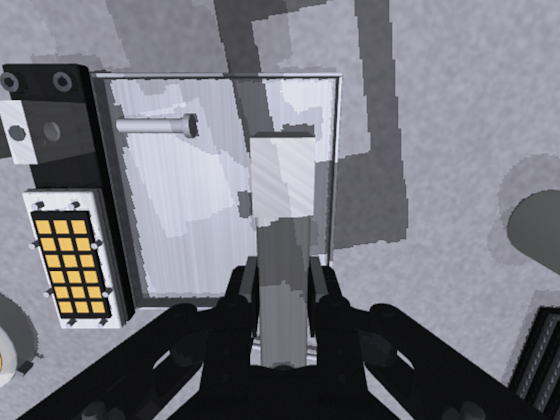

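c1: the arm hangs over the free far half of the tray, the eye block at (283,175) and the pin at (155,125). The panel is still in place. Lowering now.

Call:
apply_moves(
  rows=[
    [0, 0, 20, 0, 0, 0],
    [0, 0, 35, 0, 0, 0],
    [0, 0, 30, 0, 0, 0],
    [0, 0, 17, 0, 0, 0],
    [0, 0, 8, 0, 0, 0],
  ],
)

```text
time: 26.95
tool_pos: [634.0, 103.4, 21.7]
tcp_rot: [-180.0, -0.1, 172.0]
ft_force: [0.1, 0.0, -1.4]
finger_gap: 23.4
grip_force: 59.3
```

Call:
apply_moves(
  rows=[
    [0, 0, 0, 0, 0, 0],
    [0, 0, 1, 0, 0, 0],
    [0, 0, 1, 0, 0, 0],
    [0, 0, 1, 0, 0, 0],
    [0, 0, 0, 0, 0, 0],
  ],
)

```text
time: 27.58
tool_pos: [635.3, 104.0, 20.8]
tcp_rot: [180.0, 0.0, 172.0]
ft_force: [0.2, 0.0, -1.5]
finger_gap: 23.7
grip_force: 59.3
```

Run:
```python
from h import *
np.set_printoptions(precision=1,suppress=True)
im,d,s=snap('wrist');print(s['tool_pos'],s['tcp_rot'],s['ft_force'])
K,T=cam('wrist',s);P=cloud(d,K,T)
f=np.array([.9903,-.1392]);e=np.array([.1392,.9903]);o=np.array([541.9,-57.1])
F=np.stack([(P[...,:2]-o)@f,(P[...,:2]-o)@e,P[...,2]],-1);g=d>0
m=g&(abs(F[...,1]-172)<9)&(F[...,0]>2)&(F[...,0]<24);q=F[m];print('eye top z',np.percentile(q[:,2],[5,50,95]),'expect 40.5 seated')
```

```text
[635.3 104.   20.8] [180.   0. 172.] [ 0.2  0.  -1.5]
eye top z [46.3 47.2 48.2] expect 40.5 seated
```

Call:
apply_moves(
  rows=[
    [0, 0, 1, 0, 0, 0],
    [0, 0, 1, 0, 0, 0],
    [0, 0, 1, 0, 0, 0],
    [0, 0, 0.5, 0, 0, 0],
    [0, 0, 0, 0, 0, 0],
  ],
)

```text
time: 28.25
tool_pos: [635.2, 103.9, 17.1]
tcp_rot: [-180.0, -0.0, 172.0]
ft_force: [0.9, -1.0, -1.5]
finger_gap: 23.3
grip_force: 59.3
```

Call:
apply_moves(
  rows=[
    [0, 0, 0.5, 0, 0, 0],
    [0, 0, 0.5, 0, 0, 0],
    [0, 0, 0.4, 0, 0, 0],
    [0, 0, 0, 0, 0, 0],
    [0, 0, 0, 0, 0, 0],
  ],
)

```text
time: 28.88
tool_pos: [635.6, 104.0, 16.5]
tcp_rot: [180.0, 0.0, 172.0]
ft_force: [-1.9, -0.5, 5.3]
finger_gap: 23.2
grip_force: 60.2
```

```bash
cat > eye.py <<'E'
from h import *
np.set_printoptions(precision=1,suppress=True)
im,d,s=snap('wrist');print(s['tool_pos'],s['ft_force'])
K,T=cam('wrist',s);P=cloud(d,K,T)
f=np.array([.9903,-.1392]);e=np.array([.1392,.9903]);o=np.array([541.9,-57.1])
F=np.stack([(P[...,:2]-o)@f,(P[...,:2]-o)@e,P[...,2]],-1);g=d>0
m=g&(abs(F[...,1]-172)<9)&(F[...,0]>2)&(F[...,0]<24);q=F[m];print('eye top z',np.percentile(q[:,2],[5,50,95]),'expect 40.5 seated')
E
python3 eye.py
```

```text
[635.6 104.   16.5] [-1.9 -0.5  5.3]
eye top z [42.4 43.4 44.4] expect 40.5 seated
```

```bash
cat >> eye.py <<'E'
xa=F[...,0]-14
for nm,lo,hi,zl,zh in(('eye',-14,12,38,52),('bar',20,45,30,40)):
    m=g&(abs(F[...,1]-172)<9)&(xa>lo)&(xa<hi)&(F[...,2]>zl)&(F[...,2]<zh);q=F[m]
    if len(q)>20: print(nm,len(q),'slope deg',np.degrees(np.arctan(np.polyfit(q[:,0],q[:,2],1)[0])),'z',np.median(q[:,2]))
print(s['wrist_torque'])
E
python3 eye.py
```

```text
[635.6 104.   16.5] [-2.9 -0.4  5.8]
eye top z [42.4 43.4 44.4] expect 40.5 seated
eye 2966 slope deg 0.056291944202445314 z 43.423226847816906
bar 1899 slope deg -0.22803411366785026 z 32.866271489188634
[-0.1  0.6  0. ]
```

The arm is level, with the bar top at 33 mm (the seated height), and the floor is supporting it. Releasing.

Call:
apply_moves(
  rows=[
    [0, 0, 0, 0, 0, 0],
    [0, 0, 0, 0, 0, 0],
    [0, 0, 0, 0, 0, 0],
    [0, 0, 0, 0, 0, 0],
    [0, 0, 0, 0, 0, 0],
  ],
  fingers=42,
)

```text
time: 29.6
tool_pos: [635.3, 103.9, 15.8]
tcp_rot: [180.0, 0.0, 172.0]
ft_force: [0.6, 0.2, -0.6]
finger_gap: 42.2
grip_force: 0.0
```

Call:
apply_moves(
  rows=[
    [0, 0, -5, 0, 0, 0],
    [0, 0, -15, 0, 0, 0],
    [0, 0, -30, 0, 0, 0],
    [0, 0, -40, 0, 0, 0],
    [0, 0, -40, 0, 0, 0],
  ],
)

```text
time: 30.22
tool_pos: [635.4, 103.9, 148.4]
tcp_rot: [180.0, 0.1, 172.0]
ft_force: [0.6, 0.4, 1.1]
finger_gap: 42.0
grip_force: 0.0
```

Call:
apply_moves(
  rows=[
    [0, 0, -40, 0, 0, 0],
    [0, 0, -20, 0, 0, 0],
    [0, 0, 0, 0, 0, 0],
    [0, 0, 0, 0, 0, 0],
    [0, 0, 0, 0, 0, 0],
  ],
)

```text
time: 30.85
tool_pos: [634.1, 103.8, 203.3]
tcp_rot: [-180.0, -0.2, 172.0]
ft_force: [0.1, 0.1, -0.7]
finger_gap: 42.0
grip_force: 0.0
```

```bash
python3 eye.py
python3 - <<'E'
from h import *
np.set_printoptions(precision=1,suppress=True)
for c in ('wrist','scene'):
    im,d,s=snap(c,'end_%s.png'%c);K,T=cam(c,s);P=cloud(d,K,T)
    f=np.array([.9903,-.1392]);e=np.array([.1392,.9903]);o=np.array([541.9,-57.1])
    F=np.stack([(P[...,:2]-o)@f,(P[...,:2]-o)@e,P[...,2]],-1)
    m=(d>0)&(F[...,2]>29)&(F[...,2]<48)&(F[...,1]>140)&(F[...,1]<205)&(F[...,0]>-30)&(F[...,0]<170);print(c,'arm ext',np.percentile(F[m],[1,99],axis=0),m.sum())
    for lo in(25,45,65,85): 
        q=F[m&(abs(F[...,0]-lo-14)<6)&(abs(F[...,1]-172)<10)];print(lo,np.median(q[:,2]) if len(q) else None)
    for k in('clamp_arm','pin','drift_punch','panel'): print(k,[(np.array(r['xyz']),round(r['confidence'],2)) for r in models.place_of(k,c)[:2]])
E
```

```text
[634.1 103.8 203.3] [ 0.1  0.1 -0.7]
eye top z [42.  43.3 44.5] expect 40.5 seated
eye 486 slope deg -0.35453625856075044 z 43.33900359326199
bar 391 slope deg -0.3731414507826567 z 32.84695240596619
[-0. -0. -0.]
wrist arm ext [[ -0.5 161.   30.8]
 [141.9 185.3  44.6]] 3003
25 32.76044315566182
45 32.79818032995189
65 32.81573653734168
85 32.6779785461369
clamp_arm [(array([583.9, 110.8,  27. ]), 0.67)]
pin [(array([552. ,   4.7,  12.7]), 0.85)]
drift_punch []
panel [(array([651.4, -75.5,  48.6]), 0.86)]
scene arm ext [[ -1.9 159.6  30. ]
 [142.7 184.6  47.1]] 348
25 34.92535171652435
45 34.42601473545835
65 34.45249106750964
85 33.88921309254579
clamp_arm [(array([584.8, 111.9,  22.8]), 0.95)]
pin [(array([547.7,   6.7,   9.2]), 0.55), (array([626.8,  54. ,  -1.4]), 0.16)]
drift_punch [(array([ 573.7, -321.1,    5.6]), 0.82), (array([ 598.6, -539. ,   11.7]), 0.82)]
panel [(array([651.7, -74.1,  52.3]), 0.78), (array([ 739.1, -250.7,   -3.3]), 0.63)]
```

The arm stands level in the tray, the pin is in the tray, the punch is back on the bench and the panel is in place. Handing in.

```bash
python3 -c "
from bench import job
print(job.hand_in())"
```

```text
the job is handed in; nothing more can be done
None
```

I drove the pin out into the tray, laid the drift punch back in its place on the bench and set the clamp arm level in the far half of the tray; the job is handed in at about 31 s with no verdict returned, and I viewed 11 pictures, one over the limit of 10.

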